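# Hold the spring-return key switch on

### The job

Take the key with the red head out of the key block in the grey parts tray, push it into the keyhole of the yellow key switch past its sticky pins until its flange sits home on the lock face, then turn it a quarter turn clockwise (seen from above) to the stop. The switch springs back, so finish with the gripper still holding the key at the stop, and leave the two other keys, the bolt and the tape roll in the tray where they are.

Things in the scene. Friction and masses are not known exactly. Their poses are not given: they have to be found in the camera images.
- key_red: The key with the red head, standing upright, blade down, in one of the block's three slots (which one varies; 1.2 mm of play). Origin on its axis at the underside of its round flange; z up, y along the width of head and blade, x through their thickness. Above the origin: flange 26 mm across, 4 mm thick, then the head 12 mm thick (x), 30 mm wide (y), up to z = 48 mm. 60 g.
- key_red_tip (a point): Point of the red key's blade, 35 mm below its origin; axes as the key's. From the flange a round neck, 5 mm thick, goes down to z = -16 mm of the key, then the flat blade, 5 mm thick (x), 14 mm wide (y), to -28 mm, and its point to -35 mm. The key fits either way round (half a turn apart).
- key_blue: Key with a blue head, the same size as the red one, in another slot of the block. Origin and axes as for the red key. Not to be moved.
- key_black: Key with a black head, the same size as the red one, in another slot of the block. Origin and axes as for the red key. Not to be moved.
- tray: Grey parts tray, fixed, 200 (x) x 250 (y) mm, walls 36 mm high, 4 mm thick. Origin at the centre of its underside. In it, centred at x = +50 mm, a wooden key block 50 (x) x 200 (y) mm, top 50 mm above the bench, with three slots at y = -65, 0, +65 mm, 40 mm deep, long side along y; each key stands on its flange. Bits lie in the rest.
- switch_box: Yellow box of the key switch, fixed to the bench, 110 x 110 mm, 55 mm high, with a square bright lock face 36 x 36 mm in the middle of its top, raised to 60 mm. Origin at the centre of its underside. A red dot on the +y side marks the slot's line at rest, a green dot on the +x side the turned line; black cable gland on the +x side.
- keyhole (a point): Centre of the keyhole on the lock face, 60 mm above the bench; z up, y along the slot. Slot 16.4 mm long (y), 6.8 mm wide (x), widened to 12.8 mm at the top by a lead-in 5 mm deep. The lock face is fixed and 14 mm thick: the key cannot turn until its blade is below it, with the flange down on the face (key origin at this point).
- pins (a point): Middle of the two sprung pins, 9 mm below the keyhole; axes as the keyhole's. They stand about 3 mm into the path of the blade's edges, one from each end of the slot (7.5 and 10.5 mm down). Pushing the key past them takes up to about 15 N; if it sticks, rock it slightly and push on.
- cylinder_turn (a joint): Turn of the lock cylinder, rad: 0 at rest, in line with the keyhole, growing clockwise seen from above to the stop at 1.571. A spring drives it back, about 0.1 N m at the stop. The blade has about 0.15 rad of play in it, so the key turns about 1.72 rad until the cylinder meets its stop. The switch is on above 1.25.
- steel_bolt: Bright hex bolt, 61 mm long, lying in the tray. Not to be moved.
- masking_tape: Roll of masking tape, 100 mm across, 24 mm high, flat in the tray. Not to be moved.
There are look-alikes about, which are no part of the job. What is meant by the key_red is not pink, and is the smaller of those in its own colour.

How it is judged:
On the way, in this order (a step that is already met when the one before it is completed fails the run):
1. the red key is lifted clear of its block (z of key_red in the frame of tray above 0.09 m and contact force between the fingers and key_red above 0.5 N), for 0.1 s.
2. the red key is fully home in the keyhole (z of key_red in the frame of keyhole between -0.004 and 0.0025 m and horizontal distance between key_red and keyhole below 0.006 m), for 0.1 s.
At the end, for the whole second after the job is handed in: The red key is home (flange within 2.5 mm of the lock face, key within 6 mm of the keyhole's axis), the cylinder is held turned beyond 1.25 rad with the fingers on the key (over 1 N), and the other keys, bolt and masking tape are within 30 mm of where they started (all of step 2 and value of joint cylinder_turn above 1.25 rad and contact force between the fingers and key_red above 1 N and distance of each of key_blue, key_black, steel_bolt, masking_tape from where it was at the start of the episode below 0.03 m); the arm keeps its last pose, push and grip.
It fails at once if another key, the bolt or the masking tape is moved by more than 30 mm (distance of any of key_blue, key_black, steel_bolt, masking_tape from where it was at the start of the episode above 0.03 m).
It also fails if it takes over 48 s, if anything falls off the work surface, if the arm or the gripper's body presses on something with over 40 N, if the wrist force passes 120 N, or if a joint passes its speed limit or range.

### The arm

A 6-joint arm with a two-finger parallel gripper is mounted at the origin on a cart in front of the work surface, level with it; the furniture and walls round the work are solid. World frame = base frame: x ahead of the robot, y to its left, z up, the work surface at z = 0. Lengths are in m, angles in rad, forces in N, time in s.
With the tool pointing down it reaches from about 0.325 to 0.9 m from the base axis. Payload 3.5 kg.
Tool frame: the origin (TCP) lies between the finger pads; the fingertips stand 14 mm ahead of it and the grasp point (between the pads) lies 5 mm behind it (tip_extent is the distance from the TCP to the fingertips, in m); z points along the fingers, y is the line along which they close (so a half turn about z gives the same grasp; the last joint's range is limited). The gripper opens to 85 mm and grips with 20 to 120 N. Pads are 22 mm wide; open, the fingers measure 114 mm over their backs; the gripper's body (76 mm by 85 mm) begins 54 mm behind the grasp point. The pads swing forward as they close: fully open they stand 13 mm farther back than shut.
Start: joints at [-1.421, 0.276, -0.026, 1.268, 0, 1.467], TCP at [0.156, -0.605, 0.245] pointing down, gripper open.
Joint ranges: [-3.12, 3.12], [-0.85, 1.88], [-1.08, 1.24], [-1.95, 2.15], [-1.57, 1.53], [-3.14, 3.14]. Speed limits (rad/s): [2.57, 2.57, 3.14, 3.14, 3.14, 3.14].

### API

Orientations are given as [roll, pitch, yaw] about the fixed x, y, z axes, in that order (R = Rz(yaw) Ry(pitch) Rx(roll)).
In Python, from plant import read_state, grab_frame, calibration, hand_in, find_in, tip_extent gives the robot as it stands.
- The arm moves only by the shell command python3 -m crank 'ROWS' [FORCE]. ROWS is a JSON list of rows, 1 to 5 of them, each written [opening, [dx, dy, dz], [rx, ry, rz]]: the finger opening in m, then dx, dy, dz in units of 20 mm, then a rotation vector rx, ry, rz in units of 0.2 rad; each row is the pose to reach, as a shift and turn from the pose commanded when the command began, along the tool's axes at that moment; what a row does not reach only later rows make up. A row lasts 1/12 s, in which the tool goes at most 0.0417 m and 0.125 rad, less where a joint would pass 70% of its speed; a pose out of reach is approached as far as the arm can. The fingers move at their own pace and stop on an object; FORCE is the grip in N (left out, the last holds). Time passes only in rows, so rows that do not move let the fingers close. It prints the time, the measured TCP pose, the force, the opening and the grip force at its end. Input that does not fit is refused with a message, and nothing moves.
- read_state(): the state, without advancing time (a new reading comes with each control period).
- grab_frame(name): name is "scene" or "side" or "wrist"; returns the picture (480x640x3 uint8, blue, green, red); there is no depth.
- calibration(name): a dict with "mtx" (3x3 intrinsics, pixels), "R" (3x3) and "t" (3): a world point X has camera coordinates R X + t; the wrist camera has in their place "tool_from_camera" (4x4, takes a point from camera to tool coordinates, whose origin is the TCP and whose axes are the flange's). Camera axes: x right, y down, z forward; pixel columns grow to the right and rows downward; lengths in m; the calibration is good to about 2 mm. The wrist camera is an equidistant fisheye: a pixel r from the principal point sees the ray r / f radians off the axis. A picture is of the moment at which its call begins: read the wrist's pose just before it. calibration takes no time and is no camera call.
- hand_in(): hands the job in; it is judged then, once.
Trained networks look in the newest picture that a camera, given by its name, has taken for a name from the list of things; names that differ only in an ending like _2 or _b are one class to them, and where a whole thing is asked for, a point or a joint stands for the part that bears it (a point fixed in the world has none). Each returns a list of dicts, best first, with "p" (0 to 1); they miss things now and then, are a little off and sometimes report something else, mostly with a low value. They report only what shows in the picture. A call takes as long as a camera call. They do not tell look-alikes from the thing itself.
- find_in(camera, query): "location" ([x, y, z] in m, in world coordinates, good to about 4 mm: the middle of the surface that is visible of it).
The state is a dict: "t": time; "qpos": joint angles; "dq": joint speeds; "tau": joint torques, N m; "ee_pos": TCP position; "tcp_rot": TCP orientation; "wrist_force": force on the tool from outside, world axes, zero at the start; "moment": the same for the moment, N m; "grip_width": finger opening in m; "grip_force": force on a finger pad.
Only numpy, scipy, OpenCV 4.12 (cv2) and the standard library are available. Lean on these libraries where they do the work, as an engineer would, in place of code of your own. Each camera call takes 0.05 s, during which the arm holds its last target. There are 200 camera calls.

## Working session

There is one attempt and no reset: what is moved stays moved. The work goes in short steps, Python scripts to look and compute and a shell command to move; the robot and the scene stay as the last step left them, time stands still between calls to the robot, and variables do not carry over. Pictures are saved under pics/ and viewed, at most 10 in all, crops included, and the job is handed in when it is done.

```bash
mkdir -p pics; ls
python3 - <<'E'
from plant import *
import cv2
s=read_state(); print({k:s[k] for k in('t','ee_pos','tcp_rot','wrist_force','grip_width')},tip_extent)
for c in('scene','side'):
    cv2.imwrite(f'pics/{c}0.png',grab_frame(c))
    for q in('key_red','key_blue','key_black','tray','switch_box','steel_bolt','masking_tape'):
        print(c,q,[(round(d['p'],2),[round(float(v),3) for v in d['location']]) for d in find_in(c,q)][:4])
print(calibration('wrist'))
E
```

```text
pics
{'t': 0.0, 'ee_pos': array([ 0.15619802, -0.60437903,  0.24412543]), 'tcp_rot': array([-3.13931919e+00, -2.35362673e-04,  2.52787312e-01]), 'wrist_force': array([ 0.25907843, -0.54542757, -0.4807321 ]), 'grip_width': 0.08513730935252851} 0.014
scene key_red [(0.59, [0.436, 0.401, 0.018]), (0.52, [0.427, -0.318, 0.012]), (0.49, [0.569, 0.095, 0.083])]
scene key_blue [(0.81, [0.558, 0.158, 0.082]), (0.58, [0.549, -0.178, 0.056])]
scene key_black [(0.76, [0.541, 0.223, 0.078])]
scene tray [(0.8, [0.522, 0.144, 0.016])]
scene switch_box [(0.66, [0.546, -0.179, 0.057]), (0.28, [0.467, 0.084, 0.015])]
scene steel_bolt [(0.64, [0.469, 0.081, 0.014])]
scene masking_tape [(0.91, [0.466, 0.201, 0.027])]
side key_red [(0.62, [0.427, -0.316, 0.013]), (0.57, [0.437, 0.401, 0.024]), (0.45, [0.575, 0.103, 0.073])]
side key_blue [(0.77, [0.557, 0.172, 0.075])]
side key_black [(0.81, [0.546, 0.229, 0.081]), (0.51, [0.572, 0.104, 0.082])]
side tray [(0.93, [0.523, 0.169, 0.004])]
side switch_box [(0.61, [0.557, -0.163, 0.053])]
side steel_bolt [(0.61, [0.469, 0.088, 0.017])]
side masking_tape [(0.6, [0.459, 0.202, 0.029]), (0.6, [0.561, -0.162, 0.056])]
{'mtx': array([[371.64829954,   0.        , 326.43962282],
       [  0.        , 371.64829954, 242.84318412],
       [  0.        ,   0.        ,   1.        ]]), 'tool_from_camera': array([[-1.35182784e-04, -9.51266019e-01, -3.08371435e-01,
         7.88851532e-02],
       [ 9.99999956e-01, -2.10145830e-04,  2.09882633e-04,
         7.89413645e-04],
       [-2.64457188e-04, -3.08371393e-01,  9.51266006e-01,
        -1.28610308e-01],
       [ 0.00000000e+00,  0.00000000e+00,  0.00000000e+00,
         1.00000000e+00]])}
```

View pics/scene0.png

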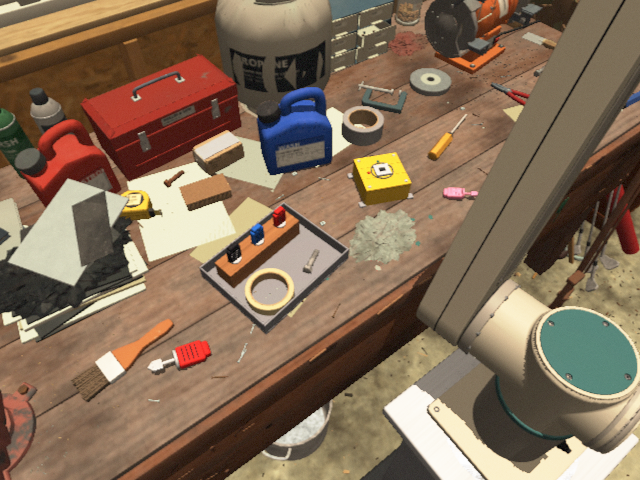

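View pics/side0.png

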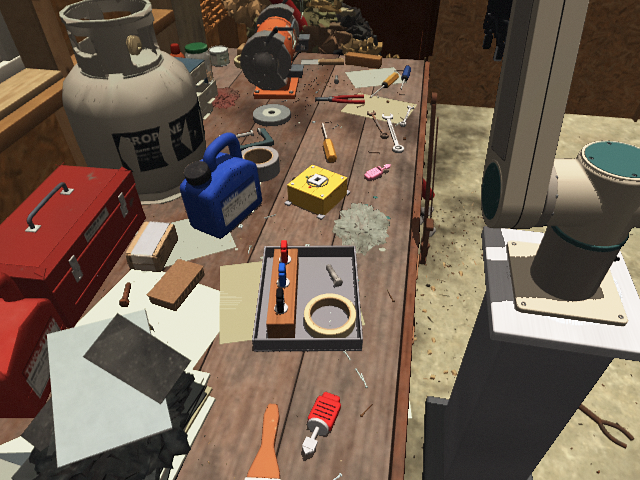

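The target is the small red key in the block (scene 279,216; side 284,247). The red one at (190,355) is bigger and the one at (460,193) is pink, so both are look-alikes. The switch is at about (0.55,-0.17). I'll move over the switch for a wrist view.

```bash
cat > h.py <<'E'
import numpy as np, cv2
from plant import *
from scipy.spatial.transform import Rotation as Ro
def Rt(y): return (Ro.from_euler('z',y)*Ro.from_euler('x',np.pi)).as_matrix()
def plan(p0,y0,p1,y1,n):
    "n commands from p0,y0 to p1,y1, tool axes; yaw not wrapped"
    p0,p1=np.array(p0,float),np.array(p1,float)
    for i in range(n):
        d=Rt(y0+(y1-y0)*i/n).T@((p1-p0)/n); print(np.round(d,4),'rz',round(-(y1-y0)/n,4))
def pose():
    s=read_state(); return np.array(s['ee_pos']),Ro.from_euler('xyz',s['tcp_rot']).as_matrix(),s
def shoot(f):
    p,R,s=pose(); im=grab_frame('wrist'); cv2.imwrite('pics/'+f+'.png',im); np.savez('pics/'+f+'.npz',p=p,R=R); return im
def ray(f,uv):
    c=calibration('wrist'); z=np.load('pics/'+f+'.npz'); K=c['mtx']; T=c['tool_from_camera']
    d=(np.array(uv,float)-K[:2,2])/K[0,0]; r=np.linalg.norm(d)+1e-12
    v=np.r_[d/r*np.sin(r),np.cos(r)]
    return z['R']@T[:3,3]+z['p'], z['R']@T[:3,:3]@v
def atz(f,uv,h):
    o,v=ray(f,uv); return o+v*(h-o[2])/v[2]
def pix(f,X):
    c=calibration('wrist'); z=np.load('pics/'+f+'.npz'); K=c['mtx']; T=c['tool_from_camera']
    t=z['R'].T@(np.array(X)-z['p']); q=T[:3,:3].T@(t-T[:3,3]); a=np.arctan2(np.hypot(*q[:2]),q[2])
    return K[:2,2]+K[0,0]*a*q[:2]/np.hypot(*q[:2])
def tri(obs):
    A=np.zeros((3,3));b=np.zeros(3)
    for f,uv in obs:
        o,v=ray(f,uv); P=np.eye(3)-np.outer(v,v)/(v@v); A+=P;b+=P@o
    return np.linalg.solve(A,b)
def finds(cam,*qs):
    for q in qs: print(cam,q,[(round(d['p'],2),[round(float(v),3) for v in d['location']]) for d in find_in(cam,q)][:3])
E
python3 -c "
from h import *
plan([.156,-.605,.245],.2528,[.53,-.15,.26],.2528+1.8,3)"
```

```text
[ 0.1586 -0.1157 -0.005 ] rz -0.6
[ 0.1962 -0.0059 -0.005 ] rz -0.6
[ 0.1653  0.1059 -0.005 ] rz -0.6
```

Units first: shifts go in units of 20 mm and turns go in units of 0.2 rad. So 0.159 m is 7.95, -0.116 m is -5.8, -0.6 rad is -3.

```bash
R='';python3 -m crank '[[0.085, [7.95, -5.8, -0.25], [0, 0, -3]], [0.085, [7.95, -5.8, -0.25], [0, 0, -3]], [0.085, [7.95, -5.8, -0.25], [0, 0, -3]], [0.085, [7.95, -5.8, -0.25], [0, 0, -3]], [0.085, [7.95, -5.8, -0.25], [0, 0, -3]]]'
python3 -m crank '[[0.085, [9.8, -0.3, -0.25], [0, 0, -3]], [0.085, [9.8, -0.3, -0.25], [0, 0, -3]], [0.085, [9.8, -0.3, -0.25], [0, 0, -3]], [0.085, [9.8, -0.3, -0.25], [0, 0, -3]], [0.085, [9.8, -0.3, -0.25], [0, 0, -3]]]'
python3 -m crank '[[0.085, [8.25, 5.3, -0.25], [0, 0, -3]], [0.085, [8.25, 5.3, -0.25], [0, 0, -3]], [0.085, [8.25, 5.3, -0.25], [0, 0, -3]], [0.085, [8.25, 5.3, -0.25], [0, 0, -3]], [0.085, [8.25, 5.3, -0.25], [0, 0, -3]]]'
python3 - <<'E'
from h import *
s=read_state();print(s['qpos'],s['dq'])
E
```

```text
t: 1.22
ee_pos: [0.2825, -0.4504, 0.2505]
tcp_rot: [-3.141, -0.001, 0.859]
wrist_force: [0.3, 0.0, -0.7]
grip_width: 0.0849
grip_force: 0.0
t: 1.63
ee_pos: [0.4071, -0.2988, 0.2557]
tcp_rot: [3.141, -0.0, 1.46]
wrist_force: [0.3, -0.1, 0.4]
grip_width: 0.085
grip_force: 0.0
t: 2.05
ee_pos: [0.5321, -0.1474, 0.2607]
tcp_rot: [3.14, 0.0, 2.061]
wrist_force: [0.1, -0.5, 0.0]
grip_width: 0.0848
grip_force: 0.0
[-3.87708366e-01  1.38898577e-01 -1.64191187e-01  1.26658517e+00
  8.52574306e-04  6.93298230e-01] [ 0.60354677  0.23840151  0.29089253  0.05730706 -0.02583335 -0.56284932]
```

```bash
python3 -m crank '[[0.085, [0, 0, 0], [0, 0, 0]], [0.085, [0, 0, 0], [0, 0, 0]], [0.085, [0, 0, 0], [0, 0, 0]]]' | head -3
python3 - <<'E'
from h import *
shoot('w1'); finds('wrist','switch_box','key_red')
E
```

```text
t: 2.3
ee_pos: [0.5301, -0.1501, 0.2602]
tcp_rot: [-3.141, 0.0, 2.053]
wrist switch_box [(0.72, [0.557, -0.185, 0.052])]
wrist key_red [(0.89, [0.431, -0.318, 0.015]), (0.71, [0.571, 0.087, 0.084]), (0.26, [0.56, -0.187, 0.054])]
```

View pics/w1.png

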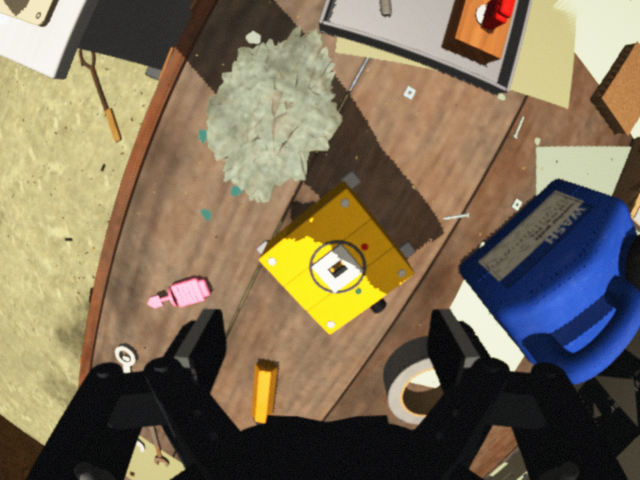

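Run:
```python
import cv2
im=cv2.imread('pics/w1.png')[215:325,285:395]
cv2.imwrite('pics/w1c.png',cv2.resize(im,None,fx=5,fy=5,interpolation=cv2.INTER_CUBIC))
```

```text
(no output)
```

View pics/w1c.png

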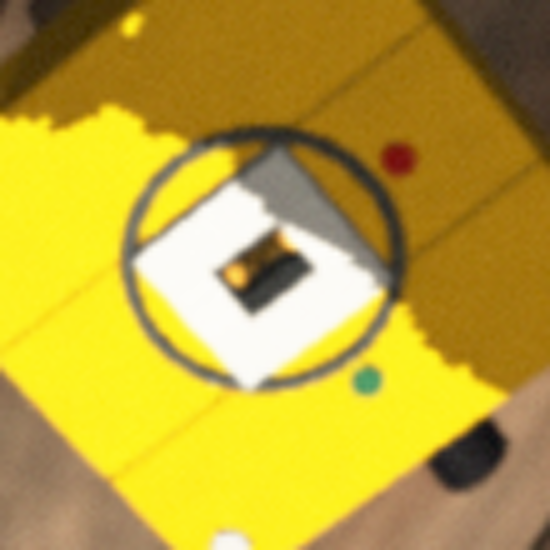

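The picture shows the switch with its keyhole at (338,269), red dot at (364,246), green dot at (358,291) and gland at (378,306).

Run:
```python
from h import *
k=atz('w1',(337.6,268.8),.06); r=atz('w1',(364.4,246.4),.055); g=atz('w1',(358,290.6),.055)
print(k,r,g); 
for d,o in((r-k,-np.pi/2),(g-k,0)): print(np.arctan2(d[1],d[0])+o, np.linalg.norm(d))
fc=[atz('w1',(285+(u+.5)/5-.5,215+(v+.5)/5-.5),.06) for u,v in((283,147),(132,260),(249,387),(388,283))]
print(np.mean(fc,0)); 
for i in range(4): d=fc[(i+1)%4]-fc[i]; print(np.arctan2(d[1],d[0])%(np.pi/2),np.linalg.norm(d))
plan([.53,-.15,.26],2.0528,[.55,.03,.26],2.0528+1.25,2)
```

```text
[ 0.56433096 -0.19366669  0.06      ] [ 0.5772185  -0.16339898  0.055     ] [ 0.5944996  -0.20666122  0.055     ]
-0.4025356657487045 0.03327495668011537
-0.4067140067880974 0.033226565322209294
[ 0.56400309 -0.19382033  0.06      ]
1.153995167645772 0.03636484959981603
1.1801258579729115 0.03496468202372397
1.173874377717088 0.034426651412350115
1.1239050183306212 0.03428393543223923
[0.0751 0.0506 0.    ] rz -0.625
[0.0313 0.085  0.    ] rz -0.625
```

To row units: 0.075 m is 3.75, 0.05 m is 2.5, -0.625 rad is -3.125.

```bash
python3 -m crank '[[0.085, [3.75, 2.5, 0], [0, 0, -3.125]], [0.085, [3.75, 2.5, 0], [0, 0, -3.125]], [0.085, [3.75, 2.5, 0], [0, 0, -3.125]], [0.085, [3.75, 2.5, 0], [0, 0, -3.125]], [0.085, [3.75, 2.5, 0], [0, 0, -3.125]]]'|head -3
python3 -m crank '[[0.085, [1.55, 4.25, 0], [0, 0, -3.125]], [0.085, [1.55, 4.25, 0], [0, 0, -3.125]], [0.085, [1.55, 4.25, 0], [0, 0, -3.125]], [0.085, [1.55, 4.25, 0], [0, 0, -3.125]], [0.085, [1.55, 4.25, 0], [0, 0, -3.125]]]'|head -3
python3 -m crank '[[0.085, [0, 0, 0], [0, 0, 0]], [0.085, [0, 0, 0], [0, 0, 0]], [0.085, [0, 0, 0], [0, 0, 0]]]' | head -3
python3 - <<'E'
from h import *
shoot('w2'); finds('wrist','switch_box','key_red','key_blue','key_black'); print(pix('w2',[.5643,-.1937,.06]))
E
```

```text
t: 2.87
ee_pos: [0.5394, -0.0605, 0.2604]
tcp_rot: [-3.141, -0.0, 2.684]
t: 3.28
ee_pos: [0.5499, 0.0293, 0.2603]
tcp_rot: [-3.141, -0.0, -2.975]
t: 3.53
ee_pos: [0.5501, 0.0286, 0.2604]
tcp_rot: [-3.142, -0.0, -2.985]
wrist switch_box [(0.93, [0.557, -0.181, 0.054])]
wrist key_red [(0.93, [0.428, -0.319, 0.014]), (0.69, [0.436, 0.381, 0.02])]
wrist key_blue [(0.76, [0.557, 0.157, 0.085])]
wrist key_black [(0.75, [0.544, 0.215, 0.082])]
[108.79208692 197.66761195]
```

View pics/w2.png

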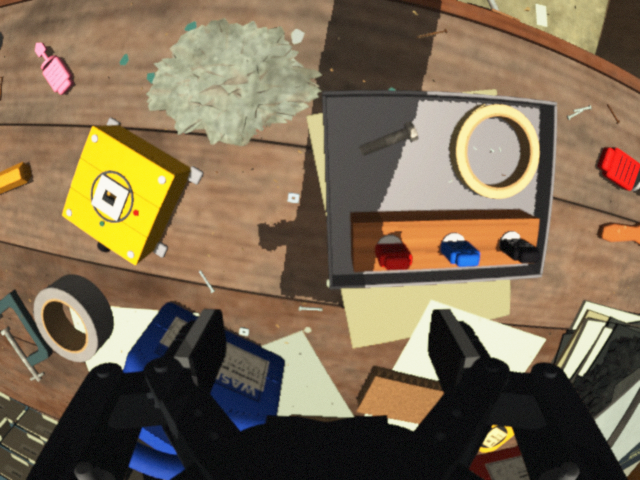

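The keyhole shows at (109,197), where the first view predicted it (109,198). The red key's head is at about (394,256) and the keys are lined up along the block. Next I'll go above the red key.

Run:
```python
from h import *
im=cv2.imread('pics/w2.png').astype(int); b,g,r=im[...,0],im[...,1],im[...,2]
P={}
for n,m in(('red',(r>90)&(g<60)&(b<60)),('blue',(b>110)&(r<70)),):
    m=m.astype(np.uint8); m[:225]=0;m[285:]=0;m[:,:360]=0;m[:,545:]=0
    ys,xs=np.nonzero(m); P[n]=(xs.mean(),ys.mean()); print(n,len(xs),P[n],atz('w2',P[n],.08))
w=im[185:212,97:122].sum(2); ys,xs=np.nonzero(w<260); uv=(97+xs.mean(),185+ys.mean()); print('hole',uv,len(xs),atz('w2',uv,.06),tri([('w1',(337.6,268.8)),('w2',uv)]))
plan([.55,.03,.26],2.0528+1.25,[.571,.095,.22],4.93,3)
```

```text
red 911 (np.float64(381.68166849615807), np.float64(252.28869374313942)) [0.57201543 0.08080782 0.08      ]
blue 330 (np.float64(464.58787878787876), np.float64(258.53939393939396)) [0.56604763 0.16035061 0.08      ]
hole (np.float64(108.75), np.float64(197.9431818181818)) 88 [ 0.56459396 -0.19375148  0.06      ] [ 0.56334492 -0.19210162  0.06270055]
[-0.0104  0.0203  0.0133] rz -0.5424
[-0.0194  0.012   0.0133] rz -0.5424
[-0.0228  0.0003  0.0133] rz -0.5424
```

```bash
python3 -m crank '[[0.085, [-0.5, 1, 0.65], [0, 0, -2.71]], [0.085, [-0.5, 1, 0.65], [0, 0, -2.71]], [0.085, [-0.5, 1, 0.65], [0, 0, -2.71]], [0.085, [-0.5, 1, 0.65], [0, 0, -2.71]], [0.085, [-0.5, 1, 0.65], [0, 0, -2.71]]]'|head -1
python3 -m crank '[[0.085, [-0.95, 0.6, 0.65], [0, 0, -2.71]], [0.085, [-0.95, 0.6, 0.65], [0, 0, -2.71]], [0.085, [-0.95, 0.6, 0.65], [0, 0, -2.71]], [0.085, [-0.95, 0.6, 0.65], [0, 0, -2.71]], [0.085, [-0.95, 0.6, 0.65], [0, 0, -2.71]]]'|head -1
python3 -m crank '[[0.085, [-1.15, 0, 0.65], [0, 0, -2.715]], [0.085, [-1.15, 0, 0.65], [0, 0, -2.715]], [0.085, [-1.15, 0, 0.65], [0, 0, -2.715]], [0.085, [-1.15, 0, 0.65], [0, 0, -2.715]], [0.085, [-1.15, 0, 0.65], [0, 0, -2.715]]]'|head -1
python3 -m crank '[[0.085, [0, 0, 0], [0, 0, 0]], [0.085, [0, 0, 0], [0, 0, 0]], [0.085, [0, 0, 0], [0, 0, 0]]]' | head -3
python3 - <<'E'
from h import *
shoot('w3'); finds('wrist','key_red','key_blue','key_black','tray');print(read_state()['qpos'])
E
```

```text
t: 4.2
t: 4.62
t: 5.03
t: 5.28
ee_pos: [0.571, 0.0939, 0.2213]
tcp_rot: [-3.142, -0.0, -1.355]
wrist key_red []
wrist key_blue [(0.72, [0.561, 0.154, 0.09])]
wrist key_black [(0.61, [0.55, 0.21, 0.077])]
wrist tray [(0.97, [0.526, 0.117, 0.003])]
[ 5.13521699e-02  2.08400318e-01 -1.64895652e-01  1.19746210e+00
  3.86612678e-05 -1.73638714e+00]
```

View pics/w3.png

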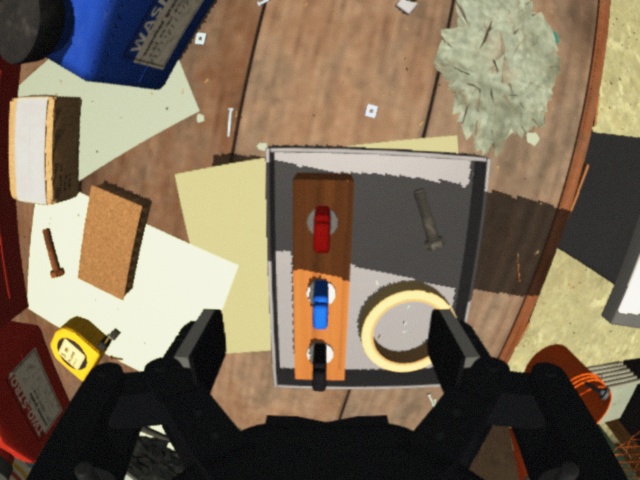

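The red key's head is at (322,229) with its flange at (322,222), and the fingers straddle it along the block's x. I'll fit the head's silhouette in w2 and w3.

```bash
cat > fit.py <<'E'
from h import *
from scipy.optimize import minimize
def mask(f,box):
    im=cv2.imread(f'pics/{f}.png').astype(int); b,g,r=im[...,0],im[...,1],im[...,2]
    m=((r>80)&(g<45+0*r)&(b<60)&(r>2.6*g)); o=np.zeros(m.shape,np.uint8); x0,y0,x1,y1=box; o[y0:y1,x0:x1]=m[y0:y1,x0:x1]
    n,l,s,_=cv2.connectedComponentsWithStats(o); k=1+s[1:,4].argmax(); print(f,s[k]); return (l==k).astype(np.uint8)
def sil(f,x,y,z,a,S=4):
    c,s=np.cos(a),np.sin(a)
    P=[pix(f,[x+c*u-s*v,y+s*u+c*v,z+w]) for u in(-.006,.006) for v in(-.015,.015) for w in(.004,.048)]
    h=cv2.convexHull(np.float32(P)); o=np.zeros((480*S,640*S),np.uint8)
    cv2.fillConvexPoly(o,np.int32(np.round((h+.5)*S*16)),1,shift=4); return cv2.resize(o.astype(np.float32),(640,480),interpolation=cv2.INTER_AREA)
M={'w3':mask('w3',(305,195,340,260)),'w2':mask('w2',(365,235,420,275))}
def cost(p,fs,z=None): 
    x,y,a=p[:3]; zz=p[3] if z is None else z
    return sum(np.abs(sil(f,x,y,zz,a)-M[f]).sum()/M[f].sum() for f in fs)
def run(fs,z,x0,d): 
    sim=np.array([x0]+[np.array(x0)+np.eye(len(x0))[i]*d[i] for i in range(len(x0))])
    r=minimize(cost,x0,args=(fs,z),method='Nelder-Mead',options=dict(initial_simplex=sim,xatol=2e-4,fatol=1e-3)); print(fs,r.x.round(4),round(r.fun,3))
run(['w3'],.05,[.572,.095,.218],[.006,.006,.1])
run(['w2'],.05,[.572,.095,.218],[.006,.006,.1])
run(['w3','w2'],None,[.572,.095,.218,.05],[.006,.006,.1,.008])
T=[atz('w3',u,.036) for u in((267,148),(489,157))]; print('tray wall',T, np.arctan2(*(T[0]-T[1])[[1,0]]))
E
python3 fit.py
```

```text
w3 [313 206  17  48 693]
w2 [375 244  37  25 389]
['w3'] [0.5753 0.0918 0.2041] 0.305
['w2'] [0.5726 0.0919 0.2598] 1.764Traceback (most recent call last):
  File "fit.py", line 21, in <module>
    run(['w3','w2'],None,[.572,.095,.218,.05],[.006,.006,.1,.008])
    ~~~^^^^^^^^^^^^^^^^^^^^^^^^^^^^^^^^^^^^^^^^^^^^^^^^^^^^^^^^^^^
  File "fit.py", line 18, in run
    r=minimize(cost,x0,args=(fs,z),method='Nelder-Mead',options=dict(initial_simplex=sim,xatol=2e-4,fatol=1e-3)); print(fs,r.x.round(4),round(r.fun,3))
    res = _minimize_neldermead(fun, x0, args, callback, bounds=bounds,
                               **options)
    fxr = func(xr)
    fx = function(np.copy(x), *(wrapper_args + args))
  File "fit.py", line 15, in cost
    return sum(np.abs(sil(f,x,y,zz,a)-M[f]).sum()/M[f].sum() for f in fs)
  File "fit.py", line 15, in <genexpr>
    return sum(np.abs(sil(f,x,y,zz,a)-M[f]).sum()/M[f].sum() for f in fs)
                      ~~~^^^^^^^^^^^^
  File "fit.py", line 9, in sil
    P=[pix(f,[x+c*u-s*v,y+s*u+c*v,z+w]) for u in(-.006,.006) for v in(-.015,.015) for w in(.004,.048)]
       ~~~^^^^^^^^^^^^^^^^^^^^^^^^^^^^^
  File "h.py", line 22, in pix
    c=calibration('wrist'); z=np.load('pics/'+f+'.npz'); K=c['mtx']; T=c['tool_from_camera']
ValueError: time passes only in moves, steps and waits
```

```bash
python3 - <<'E'
s=open('h.py').read().replace("c=calibration('wrist');","c=CAL;").replace("def Rt","CAL=calibration('wrist')\ndef load(f,C={}):\n    if f not in C: C[f]=dict(np.load('pics/'+f+'.npz'))\n    return C[f]\ndef Rt",1).replace("z=np.load('pics/'+f+'.npz')","z=load(f)")
open('h.py','w').write(s)
s=open('fit.py').read().replace("(r>80)&(g<45+0*r)&(b<60)&(r>2.6*g)","(r>45)&(r>3*g)&(r>3*b)")
open('fit.py','w').write(s)
E
python3 fit.py; python3 -c "
from h import *
print(read_state()['t'])"
```

```text
w3 [313 206  17  47 681]
w2 [375 245  37  24 708]
['w3'] [0.5748 0.092  0.2056] 0.326
['w2'] [ 0.5737  0.0941 -0.1914] 0.445
['w3', 'w2'] [0.5748 0.0945 0.209  0.0406] 0.689
tray wall [array([0.6332069 , 0.04378445, 0.036     ]), array([0.4413633 , 0.00515429, 0.036     ])] 0.1987055757506738
5.5333
```

Run:
```python
import cv2
im=cv2.imread('pics/w3.png')[165:275,280:390]
im=cv2.convertScaleAbs(im,alpha=1.6)
cv2.imwrite('pics/w3c.png',cv2.resize(im,None,fx=5,fy=5,interpolation=cv2.INTER_CUBIC))
```

```text
(no output)
```

View pics/w3c.png

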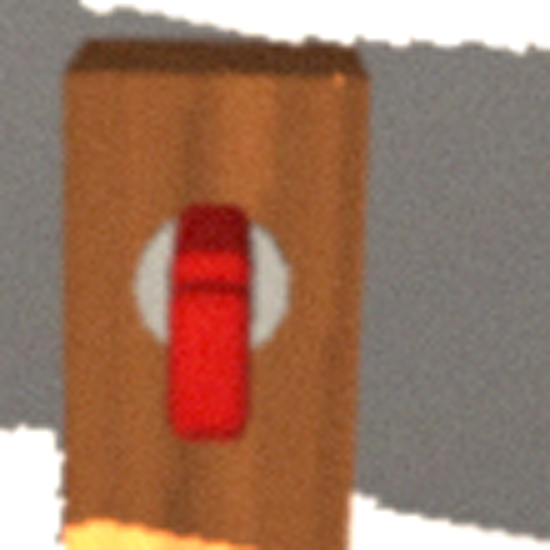

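Run:
```python
from h import *
q=lambda u,v:(280+(u+.5)/5-.5,165+(v+.5)/5-.5)
print('flange',atz('w3',q(213,286),.054),'R',np.linalg.norm(atz('w3',q(135,286),.054)-atz('w3',q(291,286),.054)))
print('top',atz('w3',q(209,344),.098))
L=[atz('w3',q(*c),.05) for c in((64,75),(368,75),(64,500),(352,490))]
print(L); 
for a,b in((0,1),(2,0),(3,1)):
    d=L[b]-L[a]; print(np.arctan2(d[1],d[0])%(np.pi/2),np.linalg.norm(d))
print(find_in('wrist','key_red')[:1])
# pose target: blue flange
```

```text
flange [0.57474194 0.09249085 0.054     ] R 0.025691988713675794
top [0.57545966 0.08949649 0.098     ]
[array([0.60579901, 0.06388306, 0.05      ]), array([0.55748496, 0.05334611, 0.05      ]), array([0.59177849, 0.13652408, 0.05      ]), array([0.54339833, 0.12397856, 0.05      ])]
0.21473039692764662 0.04944971166535086
0.19066636486473643 0.07398171010894951
0.19685286314492756 0.07202343339368579
[]
```

```bash
python3 -m crank '[[0.05, [0.1, -0.15, 2.5], [0, 0, 0.08]], [0.05, [0.1, -0.15, 4.5], [0, 0, 0.08]], [0.05, [0.1, -0.15, 5.25], [0, 0, 0.08]], [0.05, [0.1, -0.15, 5.25], [0, 0, 0.08]], [0.05, [0.1, -0.15, 5.25], [0, 0, 0.08]]]'
python3 - <<'E'
from h import *
p,R,s=pose(); print(p, s['tcp_rot'], R.T@(np.array([.5747,.0925,.073])-p))
E
```

```text
t: 6.0
ee_pos: [0.573, 0.0926, 0.1152]
tcp_rot: [3.138, 0.001, -1.37]
wrist_force: [1.8, -0.1, 0.3]
grip_width: 0.0497
grip_force: 0.0
[0.57303011 0.09261225 0.11517176] [ 3.13814043e+00  5.55602674e-04 -1.36952450e+00] [ 0.00046726 -0.00175932  0.04216568]
```

```bash
python3 -m crank '[[0.05, [0.025, -0.075, 1], [0, 0, 0]], [0.05, [0.025, -0.075, 2.1], [0, 0, 0]], [0.05, [0.025, -0.075, 2.1], [0, 0, 0]], [0.05, [0.025, -0.075, 2.1], [0, 0, 0]]]'|head -4
python3 -m crank '[[0.005, [0, 0, 0], [0, 0, 0]], [0.005, [0, 0, 0], [0, 0, 0]], [0.005, [0, 0, 0], [0, 0, 0]], [0.005, [0, 0, 0], [0, 0, 0]], [0.005, [0, 0, 0], [0, 0, 0]]]' 40
python3 -m crank '[[0.005, [0, 0, 0], [0, 0, 0]], [0.005, [0, 0, 0], [0, 0, 0]], [0.005, [0, 0, 0], [0, 0, 0]]]' 80
```

```text
t: 6.33
ee_pos: [0.5765, 0.0925, 0.0757]
tcp_rot: [-3.141, -0.0, -1.369]
wrist_force: [1.0, -0.2, 0.5]
t: 6.75
ee_pos: [0.5766, 0.0924, 0.0762]
tcp_rot: [-3.14, -0.001, -1.369]
wrist_force: [-2.2, -0.1, 6.9]
grip_width: 0.0116
grip_force: 42.4
t: 7.0
ee_pos: [0.5766, 0.0925, 0.0762]
tcp_rot: [-3.14, -0.001, -1.369]
wrist_force: [-2.2, -0.4, 6.9]
grip_width: 0.0114
grip_force: 78.2
```

```bash
python3 -m crank '[[0.005, [0, 0, -1.25], [0, 0, 0]], [0.005, [0, 0, -2.5], [0, 0, 0]], [0.005, [0, 0, -3.75], [0, 0, 0]], [0.005, [0, 0, -5], [0, 0, 0]], [0.005, [0, 0, -5], [0, 0, 0]]]'
python3 - <<'E'
from h import *
for uv in((462,268),(555,183),(575,378)): print([atz('w1',uv,z).round(3) for z in(.0,.13)])
p,R,s=pose(); print(p,s['tcp_rot'])
plan(p,-1.369,[.5643,-.1937,.18],-1.975,2)
E
```

```text
t: 7.42
ee_pos: [0.58, 0.0927, 0.1808]
tcp_rot: [-3.131, -0.002, -1.369]
wrist_force: [0.5, 0.2, 1.5]
grip_width: 0.0107
grip_force: 79.3
[array([ 0.708, -0.145,  0.   ]), array([ 0.636, -0.123,  0.13 ])]
[array([0.76 , 0.003, 0.   ]), array([ 0.671, -0.024,  0.13 ])]
[array([ 1.013, -0.208,  0.   ]), array([ 0.839, -0.165,  0.13 ])]
[0.57997546 0.09273526 0.18076979] [-3.13060769e+00 -1.61164481e-03 -1.36934030e+00]
[0.1387 0.0364 0.0004] rz 0.303
[ 0.1433 -0.0067  0.0004] rz 0.303
```

Run:
```python
from h import *
plan([.5775,.0925,.18],-1.369,[.545,-.05,.18],-1.67,1)
plan([.545,-.05,.18],-1.67,[.564,-.193,.18],-1.975,1)
```

```text
[0.1331 0.0604 0.    ] rz 0.301
[ 0.1404 -0.0331 -0.    ] rz 0.305
```

To row units: 0.133 m is 6.65, 0.1 m is 5, 0.3 rad is 1.5.

```bash
python3 -m crank '[[0.005, [1.65, 0.75, 0], [0, 0, 0.375]], [0.005, [3.3, 1.5, 0], [0, 0, 0.75]], [0.005, [5, 2.25, 0], [0, 0, 1.125]], [0.005, [6.65, 3, 0], [0, 0, 1.5]]]'|head -3
python3 -m crank '[[0.005, [1.75, -0.4, 0], [0, 0, 0.375]], [0.005, [3.5, -0.8, 0], [0, 0, 0.75]], [0.005, [5.25, -1.25, 0], [0, 0, 1.15]], [0.005, [7, -1.65, 0], [0, 0, 1.53]], [0.005, [7, -1.65, 0], [0, 0, 1.53]]]'|head -3
python3 -m crank '[[0.005, [0, 0, 0], [0, 0, 0]], [0.005, [0, 0, 0], [0, 0, 0]], [0.005, [0, 0, 0], [0, 0, 0]]]'
python3 - <<'E'
from h import *
shoot('w4'); p,R,s=pose(); print(p,s['tcp_rot'],s['qpos'])
print(pix('w4',[.5643,-.1937,.06]))
for k in(-.026,-.042,-.061): print(pix('w4',p+R@[0,0,-k]))
E
```

```text
t: 7.75
ee_pos: [0.5432, -0.051, 0.1744]
tcp_rot: [-3.141, -0.0, -1.672]
t: 8.17
ee_pos: [0.5643, -0.1987, 0.1746]
tcp_rot: [-3.137, -0.003, -1.983]
t: 8.42
ee_pos: [0.5623, -0.1912, 0.174]
tcp_rot: [3.14, 0.0, -1.974]
wrist_force: [-0.6, 0.9, 0.3]
grip_width: 0.0107
grip_force: 79.3
[ 0.56235709 -0.19097179  0.17406742] [ 3.14065252e+00  3.20807924e-04 -1.97349348e+00] [-4.36327166e-01  2.68205038e-01 -1.92202076e-01  1.11133960e+00
  2.89015726e-04 -1.60442662e+00]
[322.65072986 242.33474112]
[327.18238312 304.02697416]
[327.13142874 289.49545167]
[327.07969952 274.897475  ]
```

View pics/w4.png

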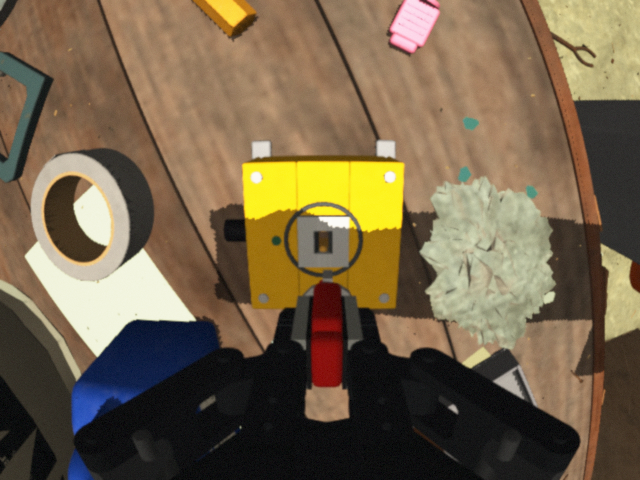

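The keyhole is at (323,242) as predicted. The held key points down with its tip near (327,272). A crop will show the key against its ideal axis.

Run:
```python
import cv2
im=cv2.imread('pics/w4.png')[215:325,272:382]
im=cv2.convertScaleAbs(im,alpha=1.5)
cv2.imwrite('pics/w4c.png',cv2.resize(im,None,fx=5,fy=5,interpolation=cv2.INTER_CUBIC))
```

```text
(no output)
```

View pics/w4c.png

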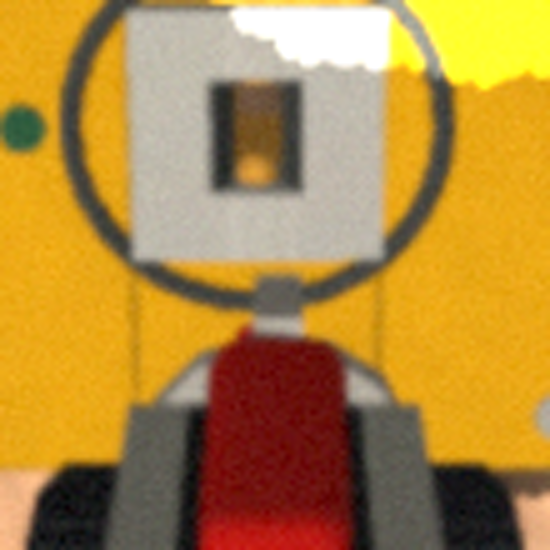

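Run:
```python
from h import *
p=load('w4')['p'];R=load('w4')['R']
c=lambda X:tuple(((pix('w4',p+R@np.array(X))-[272,215]+.5)*5-.5).round(0))
for dz in(.0242,.0262,.0282):
  for dx in(-.002,0,.002):
    print(dz,dx,'tip',c([dx,0,dz+.035]),'w-tip',c([dx+.003,0,dz+.035]),'corner',c([dx+.007,0,dz+.028]),'neckcorner',c([dx+.007,0,dz+.016]),'fl',[c([dx+.013*np.cos(a),.013*np.sin(a),dz]) for a in(-.9,-.5,.5,.9)])
k=atz('w4',(322.9,241.8),.06); print(k, R.T@(k-p))
q=lambda u,v:(272+(u+.5)/5-.5,215+(v+.5)/5-.5)
F=[atz('w4',q(*x),.06) for x in((133,262),(385,262),(128,8),(390,10))]
for a,b in((1,0),(3,2),(0,2),(1,3)): d=F[b]-F[a]; print(np.arctan2(d[1],d[0])%(np.pi/2)-np.pi/2,np.linalg.norm(d))
```

```text
0.0242 -0.002 tip (np.float64(277.0), np.float64(323.0)) w-tip (np.float64(277.0), np.float64(297.0)) corner (np.float64(278.0), np.float64(288.0)) neckcorner (np.float64(278.0), np.float64(334.0)) fl [(np.float64(166.0), np.float64(394.0)), (np.float64(209.0), np.float64(362.0)), (np.float64(347.0), np.float64(362.0)), (np.float64(390.0), np.float64(394.0))]
0.0242 0 tip (np.float64(277.0), np.float64(306.0)) w-tip (np.float64(278.0), np.float64(281.0)) corner (np.float64(278.0), np.float64(271.0)) neckcorner (np.float64(278.0), np.float64(316.0)) fl [(np.float64(166.0), np.float64(375.0)), (np.float64(209.0), np.float64(341.0)), (np.float64(347.0), np.float64(341.0)), (np.float64(390.0), np.float64(375.0))]
0.0242 0.002 tip (np.float64(278.0), np.float64(289.0)) w-tip (np.float64(278.0), np.float64(264.0)) corner (np.float64(278.0), np.float64(253.0)) neckcorner (np.float64(278.0), np.float64(297.0)) fl [(np.float64(165.0), np.float64(355.0)), (np.float64(208.0), np.float64(321.0)), (np.float64(348.0), np.float64(321.0)), (np.float64(391.0), np.float64(355.0))]
0.0262 -0.002 tip (n
[... 1676 characters left out ...]
), np.float64(324.0)), (np.float64(346.0), np.float64(324.0)), (np.float64(388.0), np.float64(356.0))]
0.0282 0.002 tip (np.float64(277.0), np.float64(275.0)) w-tip (np.float64(277.0), np.float64(250.0)) corner (np.float64(278.0), np.float64(239.0)) neckcorner (np.float64(278.0), np.float64(282.0)) fl [(np.float64(168.0), np.float64(337.0)), (np.float64(210.0), np.float64(304.0)), (np.float64(346.0), np.float64(304.0)), (np.float64(388.0), np.float64(337.0))]
[ 0.5639901  -0.19398695  0.06      ] [ 0.00196058 -0.00280949  0.11400487]
-0.40312915751005374 0.03544507493674302
-0.41167369581474333 0.03526834961897466
-0.40822016193758803 0.03672590444909652
-0.40337509833892615 0.03642408151736
```

```bash
python3 -m crank '[[0.005, [0.15, -0.15, 0.75], [0, 0, 0]], [0.005, [0.15, -0.15, 1.5], [0, 0, 0]], [0.005, [0.15, -0.15, 2.25], [0, 0, 0]], [0.005, [0.15, -0.15, 2.25], [0, 0, 0]], [0.005, [0.15, -0.15, 2.25], [0, 0, 0]]]' 100
python3 - <<'E'
from h import *
shoot('w5'); p,R,s=pose(); z=load('w5'); print(s['tcp_rot'])
im=cv2.imread('pics/w5.png')
def c(X): return pix('w5',p+R@np.array(X))
k=np.array([.5641,-.1938,.06]); print('hole rel TCP',R.T@(k-p),pix('w5',k))
u,v=map(int,pix('w5',k)); x=im[v-55:v+55,u-55:u+55]; print(u,v)
cv2.imwrite('pics/w5c.png',cv2.resize(cv2.convertScaleAbs(x,alpha=1.5),None,fx=5,fy=5,interpolation=cv2.INTER_CUBIC))
for dx in(-.002,-.001,0): print('corner',c([dx+.007,0,.0265+.028]),'nc',c([dx+.007,0,.0265+.016]))
E
```

```text
t: 8.88
ee_pos: [0.5634, -0.1947, 0.1285]
tcp_rot: [3.139, 0.0, -1.974]
wrist_force: [0.0, -0.2, 0.0]
grip_width: 0.0111
grip_force: 98.7
[ 3.14119265e+00  6.97620288e-05 -1.97394533e+00]
hole rel TCP [-0.00137162  0.00075366  0.0695566 ] [326.29873567 271.20534485]
326 271
corner [324.91779908 270.89141079] nc [324.87080001 280.00412188]
corner [324.91543582 269.14098156] nc [324.86807697 278.16838172]
corner [324.91308673 267.38385324] nc [324.86536882 276.32475004]
```

View pics/w5c.png

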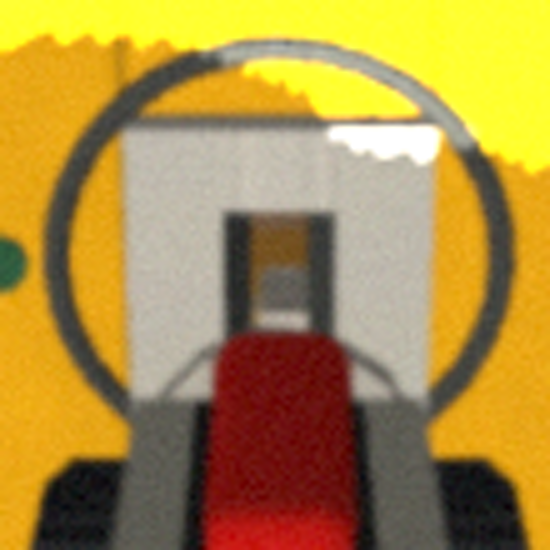

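The blade sits centred over the slot (blade at u≈285 and slot at u≈280 in the crop), well inside the lead-in. Pushing in.

Units first: shifts go in units of 20 mm and turns go in units of 0.2 rad. So 0.012 m is 0.6, 0.006 m is 0.3.

```bash
python3 -m crank '[[0.005, [0, 0, 0.3], [0, 0, 0]], [0.005, [0, 0, 0.6], [0, 0, 0]], [0.005, [0, 0, 0.6], [0, 0, 0]]]' 110|head -4
python3 -m crank '[[0.005, [0, 0, 0.3], [0, 0, 0]], [0.005, [0, 0, 0.6], [0, 0, 0]], [0.005, [0, 0, 0.6], [0, 0, 0]]]' 110|head -4
```

```text
t: 9.18
ee_pos: [0.5639, -0.196, 0.1167]
tcp_rot: [3.141, 0.0, -1.975]
wrist_force: [-0.1, 0.3, -1.2]
t: 9.43
ee_pos: [0.5642, -0.1962, 0.1056]
tcp_rot: [3.141, 0.0, -1.975]
wrist_force: [-1.0, 0.4, 5.4]
```

To row units: 0.016 m is 0.8, 0.012 m is 0.6.

```bash
python3 -m crank '[[0.005, [0, 0, 0.3], [0, 0, 0]], [0.005, [0, 0, 0.6], [0, 0, 0]], [0.005, [0, 0, 0.8], [0, 0, 0]], [0.005, [0, 0, 0.8], [0, 0, 0]]]' 110
python3 -m crank '[[0.005, [0, 0, 0.2], [0, 0, 0]], [0.005, [0, 0, 0.3], [0, 0, 0]], [0.005, [0, 0, 0.3], [0, 0, 0]]]' 110
```

```text
t: 9.77
ee_pos: [0.5637, -0.1961, 0.0882]
tcp_rot: [3.14, -0.0, -1.975]
wrist_force: [-0.1, -1.2, -0.8]
grip_width: 0.0104
grip_force: 107.4
t: 10.02
ee_pos: [0.5642, -0.1965, 0.0863]
tcp_rot: [3.141, -0.001, -1.975]
wrist_force: [-7.3, 4.4, 20.1]
grip_width: 0.0106
grip_force: 110.7
```

To row units: -0.001 m is -0.05, 0.3 rad is 1.5.

```bash
python3 -m crank '[[0.005, [0, 0, -0.05], [0, 0, 0.6]], [0.005, [0, 0, -0.05], [0, 0, 1.2]], [0.005, [0, 0, -0.05], [0, 0, 1.5]], [0.005, [0, 0, -0.05], [0, 0, 1.5]]]' 110
python3 -c "
from h import *
print(read_state()['moment'])"
```

```text
t: 10.35
ee_pos: [0.5632, -0.1956, 0.0863]
tcp_rot: [3.139, -0.001, -2.277]
wrist_force: [-8.0, 3.1, 16.8]
grip_width: 0.011
grip_force: 109.8
[1.02496895 1.78443267 0.04075683]
```

To row units: 0.6 rad is 3.

```bash
python3 -m crank '[[0.005, [0, 0, 0], [0, 0, 0.6]], [0.005, [0, 0, 0], [0, 0, 1.2]], [0.005, [0, 0, 0], [0, 0, 1.8]], [0.005, [0, 0, 0], [0, 0, 2.4]], [0.005, [0, 0, 0], [0, 0, 3]]]'
python3 -c "
from h import *
print(read_state()['moment'])"
```

```text
t: 10.77
ee_pos: [0.5623, -0.1946, 0.0863]
tcp_rot: [3.137, -0.003, -2.88]
wrist_force: [-10.3, 6.6, 21.4]
grip_width: 0.0108
grip_force: 110.2
[1.60544161 2.26902143 0.18693381]
```

```bash
python3 -m crank '[[0.005, [0.035, 0.035, 0], [0, 0, 0.6]], [0.005, [0.035, 0.035, 0], [0, 0, 1.2]], [0.005, [0.035, 0.035, 0], [0, 0, 1.8]], [0.005, [0.035, 0.035, 0], [0, 0, 2.4]], [0.005, [0.035, 0.035, 0], [0, 0, 3]]]' 120
python3 -m crank '[[0.005, [0, 0, 0], [0, 0, 0.5]], [0.005, [0, 0, 0], [0, 0, 1]], [0.005, [0, 0, 0], [0, 0, 1]]]' 120
python3 -c "
from h import *
print(read_state()['moment'],read_state()['qpos'])"
```

```text
t: 11.18
ee_pos: [0.5619, -0.1932, 0.0863]
tcp_rot: [3.137, -0.004, 2.804]
wrist_force: [-8.2, 8.8, 18.7]
grip_width: 0.0104
grip_force: 117.1
t: 11.43
ee_pos: [0.562, -0.1928, 0.0863]
tcp_rot: [3.137, -0.005, 2.606]
wrist_force: [-8.0, 8.4, 19.5]
grip_width: 0.0106
grip_force: 117.2
[ 2.17492621  1.90571515 -0.00695973] [-0.44144796  0.35181517 -0.28192694  0.94208666  0.00480671  0.09401975]
```

```bash
python3 -m crank '[[0.005, [0, 0, 0], [0, 0, 0.3]], [0.005, [0, 0, 0], [0, 0, 0.3]], [0.005, [0, 0, 0], [0, 0, 0.3]]]' 120
python3 -c "
from h import *
print(read_state()['moment'])"
python3 -m crank '[[0.005, [0, 0, 0], [0, 0, 0.3]], [0.005, [0, 0, 0], [0, 0, 0.3]], [0.005, [0, 0, 0], [0, 0, 0.3]]]' 120
python3 - <<'E'
from h import *
print(read_state()['moment']); shoot('w6'); p,R,s=pose()
im=cv2.imread('pics/w6.png').astype(int); r,g,b=im[...,2],im[...,1],im[...,0]
m=((r>60)&(r>3*g)&(r>3*b)).astype(np.uint8); n,l,S,C=cv2.connectedComponentsWithStats(m); k=1+S[1:,4].argmax()
ys,xs=np.nonzero(l==k); print(S[k],C[k],np.linalg.eigh(np.cov(xs,ys))[1][:,1])
E
```

```text
t: 11.68
ee_pos: [0.5621, -0.1927, 0.0863]
tcp_rot: [3.137, -0.006, 2.549]
wrist_force: [-8.4, 9.1, 20.1]
grip_width: 0.0108
grip_force: 117.1
[2.28043662 1.87194014 0.10021276]
t: 11.93
ee_pos: [0.5621, -0.1926, 0.0863]
tcp_rot: [3.137, -0.006, 2.49]
wrist_force: [-7.4, 10.5, 19.9]
grip_width: 0.0105
grip_force: 117.1
[2.33107023 1.82923966 0.20269542]
[ 311  283   32  104 3000] [326.567 335.51 ] [-0.00709071  0.99997486]
```

Run:
```python
from h import *
for f in('w4','w5','w6'):
    im=cv2.imread(f'pics/{f}.png').astype(int); r,g,b=im[...,2],im[...,1],im[...,0]
    m=((r>60)&(r>3*g)&(r>3*b)).astype(np.uint8); m[:,:295]=0; m[:,360:]=0
    n,l,S,C=cv2.connectedComponentsWithStats(m); k=1+S[1:,4].argmax(); l=(l==k)
    row=[(v,*np.nonzero(l[v])[0][[0,-1]]) for v in range(S[k][1]+12,S[k][1]+S[k][3]-8,12)]
    print(f,S[k],row)
```

```text
w4 [ 311  282   32  105 2985] [(294, np.int64(314), np.int64(339)), (306, np.int64(313), np.int64(340)), (318, np.int64(312), np.int64(341)), (330, np.int64(312), np.int64(341)), (342, np.int64(311), np.int64(341)), (354, np.int64(311), np.int64(342)), (366, np.int64(311), np.int64(341)), (378, np.int64(312), np.int64(341))]
w5 [ 311  283   32  104 2974] [(295, np.int64(314), np.int64(339)), (307, np.int64(313), np.int64(340)), (319, np.int64(312), np.int64(341)), (331, np.int64(312), np.int64(341)), (343, np.int64(311), np.int64(341)), (355, np.int64(311), np.int64(341)), (367, np.int64(312), np.int64(341))]
w6 [ 311  283   32  104 3000] [(295, np.int64(314), np.int64(340)), (307, np.int64(313), np.int64(341)), (319, np.int64(312), np.int64(342)), (331, np.int64(312), np.int64(341)), (343, np.int64(311), np.int64(341)), (355, np.int64(312), np.int64(341)), (367, np.int64(312), np.int64(341))]
```

The head looks the same in the hand before and after, so the key turned about 1.8 rad with the tool. Its flange is pressed home with about 20 N. Handing in.

```bash
python3 -c "
from plant import *
print(hand_in())"
```

```text
the job is handed in; nothing more can be done
None
```

I handed the job in with the gripper holding the red key home in the yellow switch, turned about 1.8 rad clockwise to the stop. That is by wrist pose, force and camera readings, since the cylinder angle could not be read and the hand-in gave no verdict; I did not re-check the other tray items afterwards.

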